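# Open the child-proofed first-aid cupboard

## Robot

A 7-joint arm with a two-finger parallel gripper is mounted at the origin on a cart in front of the work surface, level with it; the furniture and walls round the work are solid. World frame = base frame: x ahead of the robot, y to its left, z up, the work surface at z = 0. Lengths are in m, angles in rad, forces in N, time in s.
With the tool pointing down it reaches from about 0.425 to 0.875 m from the base axis. Payload 8.4 kg.
Tool frame: the origin (TCP) lies at the very end of the fingers, on their centre line; the grasp point (between the pads) lies 19 mm behind it (env.grip_point_offset is the distance from the TCP to the grasp point, in m); z points along the fingers, y is the line along which they close (so a half turn about z gives the same grasp; the last joint's range is limited). The gripper opens to 85 mm and grips with 20 to 120 N. Pads are 22 mm wide; open, the fingers measure 114 mm over their backs; the gripper's body (76 mm by 85 mm) begins 54 mm behind the grasp point. The pads swing forward as they close: fully open they stand 13 mm farther back than shut.
Start: joints at [-1.276, 0.333, 0.04, 1.465, -0.013, 1.343, -0.059], TCP at [0.249, 0.6, 0.231] pointing down, gripper open.
Joint ranges: [-2.58, 2.58], [-0.38, 2.09], [-1.3, 1.39], [0.25, 2.4], [-1.5, 4.64], [0.08, 2.09], [-2.65, 2.65]. Speed limits (rad/s): [2.22, 2.22, 2.79, 2.79, 3.14, 3.14, 3.14].

## Interface

Orientations are given as a 3x3 rotation matrix whose columns are the frame's x, y, z axes.
In Python, from station import env, imaging gives the robot as it stands.
- The arm moves only by the tool send_rows, never from a script. Its argument "plan" is a list of rows, each a list of 2 entries, a list of its own where there are three numbers: the shift along the world's x, y, z in mm, then the turn, a rotation vector about the world's x, y, z in degrees. In form: [[[x, y, z], [ax, ay, az]], ...]. A call has 1 to 20 rows; each row shifts and turns the commanded pose from where the row before left it; what a row does not reach is not made up. A row lasts 1/8 s, in which the tool goes at most 62.5 mm and 10.7 degrees, less where a joint would pass 70% of its speed; a pose out of reach is approached as far as the arm can. A call is refused whole if a number of a shift passes 62.5 or a number of a turn 10.7, either way. A call with a gripper value outside its range is refused whole. "grip" is the opening, from 0 (shut) to 1 (fully open), set as the call begins (left out, the last holds). The fingers move at their own pace and stop on an object; "squeeze" is the grip in N (left out, the last holds). Time passes only in rows, so rows that do not move let the fingers close. It gives the time, the measured TCP pose, the force, the opening and the grip force at its end, in the units of the state.
- env.get_obs(): the state, without advancing time (a new reading comes with each control period).
- imaging.camera(name): name is "side" or "top" or "wrist"; returns the picture (384x512x3 uint8, red, green, blue); there is no depth.
- imaging.camera_model(name): a dict with "K" (3x3 intrinsics, pixels), "R" (3x3) and "t" (3): a world point X has camera coordinates R X + t; the wrist camera has in their place "mount" (4x4, takes a point from camera to tool coordinates, whose origin is the TCP and whose axes are the flange's). Camera axes: x right, y down, z forward; pixel columns grow to the right and rows downward; lengths in m; the calibration is good to about 2 mm. The wrist camera is an equidistant fisheye: a pixel r from the principal point sees the ray r / f radians off the axis. A picture is of the moment at which its call begins: read the wrist's pose just before it. camera_model takes no time and is no camera call.
- env.hand_in(): hands the job in; it is judged then, once.
The state is a dict: "clock": time; "joints": joint angles; "joint_vel": joint speeds; "tau": joint torques, N m; "tcp_pos": TCP position; "tcp_rot": TCP orientation; "wrist_force": force on the tool from outside, world axes, zero at the start; "wrist_torque": the same for the moment, N m; "opening": finger opening in m; "gripper_force": force on a finger pad.
Only numpy, scipy, OpenCV 4.12 (cv2) and the standard library are available. Lean on these libraries where they do the work, as an engineer would, in place of code of your own. Each camera call takes 0.05 s, during which the arm holds its last target. There are 200 camera calls.

## Task

Someone has cut a finger: open the small first-aid cupboard on the worktop, the one with a raised cross on its door and top. A hidden safety catch holds its door: reach down through the notch in the cupboard's top just behind the door, press the catch's tab down and, with it pressed, pull the door until it stands open at least half-way (about 50 degrees or more). Then let go and leave it standing open; leave the other cupboard shut.

Things in the scene. Friction and masses are not known exactly. Their poses are not given: they have to be found in the camera images.
- aid: First-aid cupboard: fixed, wooden, 220 mm wide, 150 deep plus a 16 mm door, 130 high; a raised aluminium cross (66 mm) on its door and on its top. Its top board has a notch behind the door, centred on the tab: 90 mm along the door, 48 mm deep from the door's inner face. Origin: centre of underside; its door faces the robot's left and front; x points into the cupboard, y to the hinge side, z up.
- aid_tab (a point): Centre of the upper face of its catch's tab: grey, 40 mm along the door by 30, 28 mm below the cupboard's top, 26 below the door's edge, 19 behind the door's inner face. It rides on the door; fingertips that press it also hook behind the door. Axes turn with the door: x into the cupboard when shut, y to the hinge, z up. The upright hinge line lies at x = -19 mm, y = +148 mm from it.
- aid_door (a joint): Opening angle of its door, rad: 0 shut, up to 1.6. Hinged at its far left edge seen from the robot; its near right edge swings to the left (clockwise from above). It stays where it is left; about 1 N at the tab swings it. With the catch up it gives only 1 or 2 mm.
- aid_catch (a joint): How far the tab is pressed down, m: 0 up (locked), 0.016 at its stop. Spring: 1.6 N at the start, 4.8 N at the stop, and it springs back. The door is free while it is pressed 9 mm or more; once the door has opened 0.2 rad the catch no longer matters.
- plain_door (a joint): Opening angle of the other cupboard's door, rad: 0 shut, as it is to stay. That cupboard is like the first-aid one, catch and all, and stands to its left or right, but has an oblong plate in place of the cross on its door, and a bunch of keys on its top.

How it is judged:
On the way, in this order (a step that is already met when the one before it is completed fails the run):
1. the first-aid cupboard's catch is pressed down while its door is still shut (value of joint aid_catch above 0.007 m and value of joint aid_door below 0.1 rad), for 0.02 s.
2. the door is pulled open past the catch (value of joint aid_door above 0.3 rad), for 0.1 s.
At the end, for the whole second after the job is handed in: The first-aid cupboard's door stands still, open by at least 0.75 rad (43 degrees), its catch let go (pressed less than 3 mm), and the other cupboard's door is shut (within 0.05 rad) (value of joint aid_door above 0.75 rad and velocity of joint aid_door between -0.05 and 0.05 rad/s and value of joint aid_catch below 0.003 m and value of joint plain_door below 0.05 rad); the robot touches nothing.
It fails at once if the other cupboard's door is opened (over 0.1 rad) (value of joint plain_door above 0.1 rad).
It also fails if it takes over 38 s, if anything falls off the work surface, if the arm or the gripper's body presses on something with over 40 N, if the wrist force passes 120 N, or if a joint passes its speed limit or range.

## Working session

There is one attempt and no reset: what is moved stays moved. The work goes in short steps, Python scripts to look and compute and a tool call to move; the robot and the scene stay as the last step left them, time stands still between calls to the robot, and variables do not carry over. Pictures are saved under pics/ and viewed, at most 10 in all, crops included, and the job is handed in when it is done.

Besides the shell and the picture viewer there is one more tool, called after ">>>" as name(argument=value, ...), one argument or row to a line, values as JSON. send_rows: Moves the arm, as the interface text tells. Its arguments: {"type":"object","properties":{"plan":{"type":"array","items":{"type":"array"}},"grip":{"type":"number"},"squeeze":{"type":"number"}},"required":["plan"]}

```bash
mkdir -p pics; python3 - <<'E'
from station import env, imaging
import cv2,numpy as np
o=env.get_obs();print(o['clock'],o['tcp_pos'],o['tcp_rot'],o['wrist_force'],o['opening'])
for n in['top','side']:
    cv2.imwrite(f'pics/{n}0.png',imaging.camera(n)[:,:,::-1]); m=imaging.camera_model(n);print(n,m)
E
```

```text
0.0 [0.249261   0.59979975 0.23039286] [[-9.23442046e-01  3.83737561e-01 -5.21773945e-04]
 [ 3.83737897e-01  9.23440719e-01 -1.57004588e-03]
 [-1.20658269e-04 -1.65007081e-03 -9.99998631e-01]] [-0.28956873  0.20269434  0.25465774] 0.08549001073517877
top {'K': array([[384.64115779,   0.        , 260.38318065],
       [  0.        , 384.64115779, 193.31533006],
       [  0.        ,   0.        ,   1.        ]]), 'R': array([[ 0.0121822 , -0.99987826, -0.00974947],
       [-0.99745137, -0.01146597, -0.07042231],
       [ 0.07030195,  0.01058252, -0.99746962]]), 't': array([0.05436085, 0.48130609, 1.15614765])}
side {'K': array([[360.25698404,   0.        , 252.25839865],
       [  0.        , 360.25698404, 191.87977416],
       [  0.        ,   0.        ,   1.        ]]), 'R': array([[ 0.87345085, -0.48686621, -0.00670066],
       [-0.42869773, -0.7624243 , -0.48469315],
       [ 0.23087197,  0.4262282 , -0.87465859]]), 't': array([-0.37774463,  0.30562888,  0.87881619])}
```

View pics/top0.png

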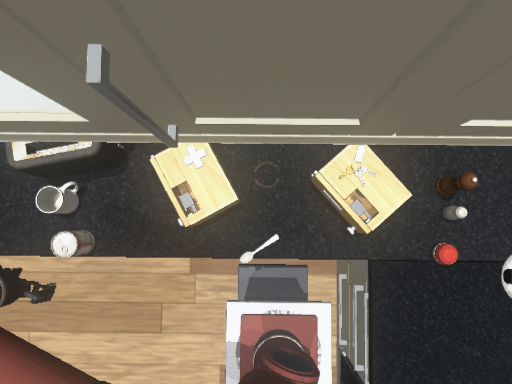

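View pics/side0.png

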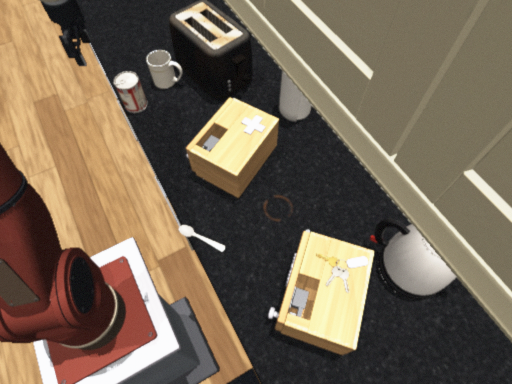

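The top view shows the first-aid cupboard at about (195,185), with the cross at (195,156) and the tab at about (187,201). The keys cupboard is on the right, around (362,190). The side view agrees, with the tab near (212,143). I'll zoom in on both.

```bash
python3 - <<'E'
import cv2,numpy as np
a=cv2.imread('pics/top0.png')[130:240,140:250];b=cv2.imread('pics/side0.png')[90:200,180:290]
f=lambda x:cv2.resize(x,(400,400),interpolation=cv2.INTER_CUBIC)
cv2.imwrite('pics/z.png',np.hstack([f(a),f(b)]))
E
```

```text
(no output)
```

View pics/z.png

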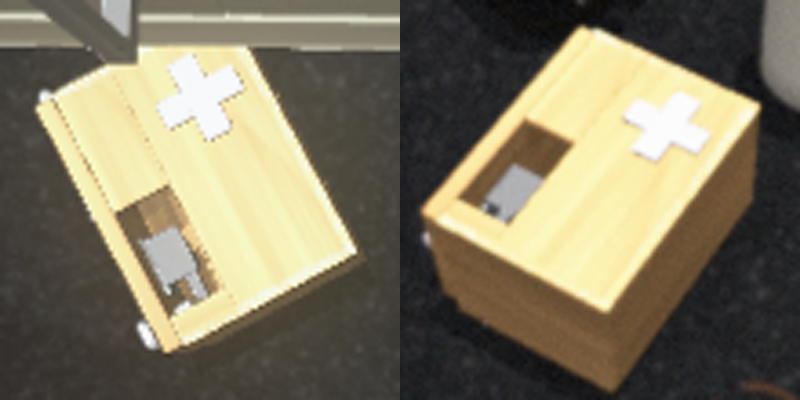

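```bash
cat > h.py <<'E'
import numpy as np,cv2
from station import env,imaging
from scipy.optimize import least_squares
def pix(n,X):
    m=imaging.camera_model(n);c=np.asarray(X)@m['R'].T+m['t'];p=c@m['K'].T;return p[:,:2]/p[:,2:]
E
python3 - <<'E'
from h import *
s=110/400
T=np.array([[168,350],[357,252],[40,105],[167,260]])*s+[140,130]
S=np.array([[24,208],[208,310],[360,102],[185,28],[115,190]])*s+[180,90]
L=dict(fn=[-.091,-.11,.128],bn=[.075,-.11,.13],fh=[-.091,.11,.128],bh=[.075,.11,.13],tab=[-.056,-.038,.102])
def W(p,k):
    c,q=np.cos(p[2]),np.sin(p[2]);l=np.array([L[i] for i in k]);return np.c_[p[0]+c*l[:,0]-q*l[:,1],p[1]+q*l[:,0]+c*l[:,1],l[:,2]]
def r(p):return np.r_[(pix('top',W(p,['fn','bn','fh','tab']))-T).ravel(),(pix('side',W(p,['fn','bn','bh','fh','tab']))-S).ravel()]
best=min((least_squares(r,[.65,.2,a],loss='soft_l1') for a in np.arange(-3,3,.7)),key=lambda z:z.cost)
p=best.x;print(p,np.degrees(p[2]));print(r(p).reshape(-1,2).round(1))
k=list(L);print(dict(zip(k,W(p,k).round(4))))
L['hinge']=[-.075,.11,.1];print(W(p,['hinge']))
# upper-cabinet edge heights check
E
```

```text
[ 0.51450435  0.23661632 -1.06265774] -60.8858035890041
[[-0.3  2. ]
 [ 0.8  0.2]
 [-1.7 -0.3]
 [ 1.  -1.8]
 [-1.4  1. ]
 [-0.   0.2]
 [ 0.8  0.4]
 [-0.4 -1.8]
 [ 0.7 -1.1]]
{'fn': array([0.3741, 0.2626, 0.128 ]), 'bn': array([0.4549, 0.1176, 0.13  ]), 'fh': array([0.5663, 0.3696, 0.128 ]), 'bh': array([0.6471, 0.2246, 0.13  ]), 'tab': array([0.4541, 0.2671, 0.102 ])}
[[0.57411465 0.3556609  0.1       ]]
```

The fit holds to about 2 px. It puts the tab at (0.454, 0.267), the door normal at -60.9° and the hinge at (0.574, 0.356). I'll move to hover above the notch with the fingers shut and tool y along the door.

>>> send_rows(
  plan=[
    [[17, -27.8, -2.5], [0, 0, -3.2]],
    [[17, -27.8, -2.5], [0, 0, -3.2]],
    [[17, -27.8, -2.5], [0, 0, -3.2]],
    [[17, -27.8, -2.5], [0, 0, -3.2]],
    [[17, -27.8, -2.5], [0, 0, -3.2]],
    [[17, -27.8, -2.5], [0, 0, -3.2]],
    [[17, -27.8, -2.5], [0, 0, -3.2]],
    [[17, -27.8, -2.5], [0, 0, -3.2]],
    [[17, -27.8, -2.5], [0, 0, -3.2]],
    [[17, -27.8, -2.5], [0, 0, -3.2]],
    [[17, -27.8, -2.5], [0, 0, -3.2]],
    [[17, -27.8, -2.5], [0, 0, -3.2]],
    [[0, 0, 0], [0, 0, 0]],
    [[0, 0, 0], [0, 0, 0]],
  ],
  grip=0,
)

```text
clock: 1.85
tcp_pos: [0.4535, 0.2665, 0.2012]
tcp_rot: [[-0.485, 0.875, -0.0], [0.875, 0.485, 0.0], [0.0, -0.0, -1.0]]
wrist_force: [0.1, 0.3, -0.2]
opening: -0.0001
gripper_force: 0.0
```

```bash
python3 - <<'E'
from h import *
o=env.get_obs();print(o['clock'],o['tcp_pos'],o['tcp_rot'].round(3),o['joints'].round(2),o['wrist_force'],o['opening'])
w=imaging.camera('wrist')[:,:,::-1].copy();m=imaging.camera_model('wrist');print(m)
def wp(X):
    M=np.array(m['mount']);t=(np.asarray(X)-o['tcp_pos'])@o['tcp_rot'];c=(t-M[:3,3])@M[:3,:3]
    th=np.arctan2(np.hypot(c[0],c[1]),c[2]);ph=np.arctan2(c[1],c[0]);K=m['K']
    return K[0,0]*th*np.cos(ph)+K[0,2],K[1,1]*th*np.sin(ph)+K[1,2]
u=np.array([.487,-.874]);v=np.array([.874,.487]);t=np.array([.454,.267])
f=lambda a,b,z:np.r_[t+a*u+b*v,z]
w=cv2.resize(w,(800,600),interpolation=cv2.INTER_CUBIC);k=800/512
def poly(P,col):cv2.polylines(w,[np.int32([np.array(wp(x))*k for x in P])],True,col,1)
poly([f(a,b,.102) for a,b in[(-.015,-.02),(.015,-.02),(.015,.02),(-.015,.02)]],(0,0,255))
poly([f(a,b,.13) for a,b in[(-.019,-.045),(.029,-.045),(.029,.045),(-.019,.045)]],(0,255,0))
poly([f(a,b,.129) for a,b in[(-.035,-.072),(.131,-.072),(.131,.148),(-.035,.148)]],(255,0,0))
cv2.imwrite('pics/w1.png',w)
E
```

```text
1.85 [0.45352843 0.26654936 0.20121511] [[-0.485  0.875 -0.   ]
 [ 0.875  0.485  0.   ]
 [ 0.    -0.    -1.   ]] [-0.92  0.1   0.33  1.82 -0.03  1.23 -0.08] [ 0.13455919  0.28875041 -0.1850581 ] -0.00012399326361235303
{'K': array([[297.31863964,   0.        , 258.83073518],
       [  0.        , 297.31863964, 189.21789075],
       [  0.        ,   0.        ,   1.        ]]), 'mount': array([[-1.40328095e-04, -9.56986862e-01, -2.90131224e-01,
         7.40382896e-02],
       [ 9.99999586e-01,  1.26626009e-04, -9.01342020e-04,
        -6.70330053e-04],
       [ 8.99310629e-04, -2.90131230e-01,  9.56986447e-01,
        -1.41809458e-01],
       [ 0.00000000e+00,  0.00000000e+00,  0.00000000e+00,
         1.00000000e+00]])}
```

View pics/w1.png

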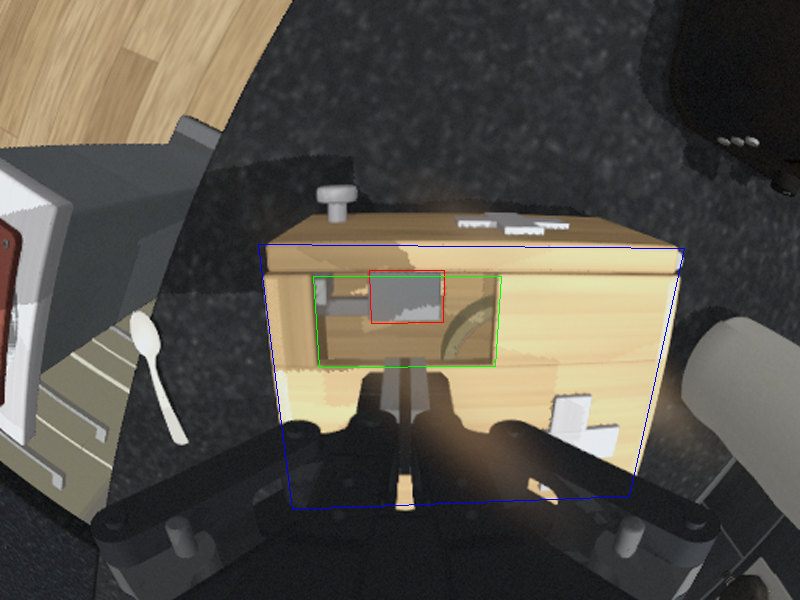

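The wrist view shows the fitted outlines lying on the cupboard, the notch at about (313–500, 275–366) and the tab at about (370–444, 272–322), all within roughly 2 mm. I'll descend.

>>> send_rows(
  plan=[
    [[0, 0, -14], [0, 0, 0]],
    [[0, 0, -14], [0, 0, 0]],
    [[0, 0, -14], [0, 0, 0]],
    [[0, 0, -14], [0, 0, 0]],
    [[0, 0, -14], [0, 0, 0]],
    [[0, 0, -14], [0, 0, 0]],
    [[0, 0, -8], [0, 0, 0]],
    [[0, 0, 0], [0, 0, 0]],
    [[0, 0, 0], [0, 0, 0]],
  ],
)

```text
clock: 3.02
tcp_pos: [0.4537, 0.2668, 0.1097]
tcp_rot: [[-0.485, 0.874, 0.0], [0.874, 0.485, 0.0], [0.0, 0.001, -1.0]]
wrist_force: [-0.0, 0.4, 1.0]
opening: 0.0002
gripper_force: 0.0
```

>>> send_rows(
  plan=[
    [[0, 0, -5], [0, 0, 0]],
    [[0, 0, -5], [0, 0, 0]],
    [[0, 0, -5], [0, 0, 0]],
    [[0, 0, -3], [0, 0, 0]],
    [[0, 0, 0], [0, 0, 0]],
    [[0, 0, 0], [0, 0, 0]],
    [[0, 0, 0], [0, 0, 0]],
  ],
)

```text
clock: 3.9
tcp_pos: [0.4536, 0.2668, 0.0916]
tcp_rot: [[-0.485, 0.874, 0.0], [0.874, 0.485, 0.0], [0.0, 0.001, -1.0]]
wrist_force: [0.5, 1.5, 3.5]
opening: 0.0
gripper_force: 1.7
```

```bash
python3 - <<'E'
import numpy as np
u=np.array([.487,-.874]);h=np.array([574.1,355.7]);p=np.array([453.6,266.8])-6*u-h
print(-6*u)
R=lambda a:np.array([[np.cos(a),-np.sin(a)],[np.sin(a),np.cos(a)]])
P=np.array([R(-np.radians(3*i))@p for i in range(24)]);print(np.diff(P,axis=0).round(1).tolist())
E
```

```text
[-2.922  5.244]
[[-4.2, 6.6], [-3.9, 6.8], [-3.5, 7.0], [-3.1, 7.2], [-2.8, 7.3], [-2.4, 7.4], [-2.0, 7.6], [-1.6, 7.6], [-1.2, 7.7], [-0.8, 7.8], [-0.4, 7.8], [0.1, 7.8], [0.5, 7.8], [0.9, 7.8], [1.3, 7.7], [1.7, 7.6], [2.1, 7.5], [2.5, 7.4], [2.8, 7.3], [3.2, 7.1], [3.6, 6.9], [3.9, 6.7], [4.3, 6.5]]
```

>>> send_rows(
  plan=[
    [[0, 0, -2.5], [0, 0, 0]],
    [[0, 0, 0], [0, 0, 0]],
    [[-1.5, 2.6, 0], [0, 0, 0]],
    [[-1.5, 2.6, 0], [0, 0, 0]],
    [[-2.1, 3.3, 0], [0, 0, -1.5]],
    [[-2.1, 3.3, 0], [0, 0, -1.5]],
    [[-2, 3.4, 0], [0, 0, -1.5]],
    [[-1.9, 3.4, 0], [0, 0, -1.5]],
    [[-1.8, 3.5, 0], [0, 0, -1.5]],
    [[-1.7, 3.5, 0], [0, 0, -1.5]],
    [[-1.6, 3.6, 0], [0, 0, -1.5]],
    [[-1.5, 3.6, 0], [0, 0, -1.5]],
    [[0, 0, 0], [0, 0, 0]],
  ],
)

```text
clock: 5.52
tcp_pos: [0.4354, 0.3001, 0.0888]
tcp_rot: [[-0.293, 0.956, -0.0], [0.956, 0.293, 0.0], [0.0, -0.0, -1.0]]
wrist_force: [-2.2, 0.0, 4.6]
opening: -0.0
gripper_force: 2.0
```

The lateral force is small, so the door is following. I'll continue along the arc to about 66°.

>>> send_rows(
  plan=[
    [[-2.8, 7.3, 0], [0, 0, -3]],
    [[-2.4, 7.4, 0], [0, 0, -3]],
    [[-2.0, 7.6, 0], [0, 0, -3]],
    [[-1.6, 7.6, 0], [0, 0, -3]],
    [[-1.2, 7.7, 0], [0, 0, -3]],
    [[-0.8, 7.8, 0], [0, 0, -3]],
    [[-0.4, 7.8, 0], [0, 0, -3]],
    [[0.1, 7.8, 0], [0, 0, -3]],
    [[0.5, 7.8, 0], [0, 0, -3]],
    [[0.9, 7.8, 0], [0, 0, -3]],
    [[1.3, 7.7, 0], [0, 0, -3]],
    [[1.7, 7.6, 0], [0, 0, -3]],
    [[2.1, 7.5, 0], [0, 0, -3]],
    [[2.5, 7.4, 0], [0, 0, -3]],
    [[2.8, 7.3, 0], [0, 0, -3]],
    [[3.2, 7.1, 0], [0, 0, -3]],
    [[0, 0, 0], [0, 0, 0]],
    [[0, 0, 0], [0, 0, 0]],
  ],
)

```text
clock: 7.78
tcp_pos: [0.4397, 0.4209, 0.089]
tcp_rot: [[0.513, 0.858, 0.0], [0.858, -0.513, 0.001], [0.001, -0.0, -1.0]]
wrist_force: [-1.9, 1.6, 4.5]
opening: 0.0001
gripper_force: 2.0
```

```bash
python3 - <<'E'
from h import *
print(env.get_obs()['joints'].round(2))
f=lambda x:cv2.resize(x[:,:,::-1],(400,300))
cv2.imwrite('pics/c2.png',np.hstack([f(imaging.camera('top')[90:270,100:340]),f(imaging.camera('side')[40:250,100:380])]))
E
```

```text
[-1.16  0.38  0.4   1.75 -0.17  1.05 -1.24]
```

View pics/c2.png

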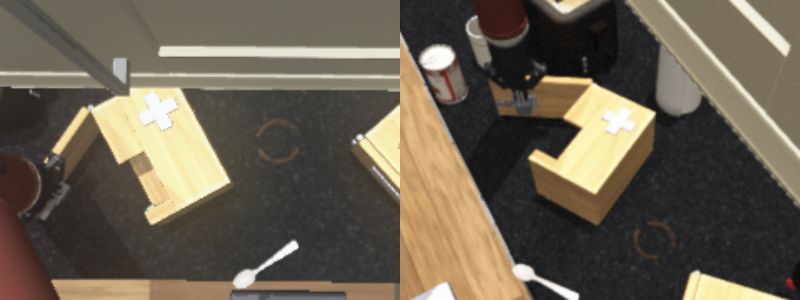

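The door stands open about 60°, with the fingers hooked behind it. I'll lift straight out.

>>> send_rows(
  plan=[
    [[0, 0, 0], [0, 0, 0]],
    [[0, 0, 4], [0, 0, 0]],
    [[0, 0, 4], [0, 0, 0]],
    [[0, 0, 5], [0, 0, 0]],
    [[0, 0, 5], [0, 0, 0]],
    [[-1, -2, 6], [0, 0, 0]],
    [[0, 0, 8], [0, 0, 0]],
    [[0, 0, 12], [0, 0, 0]],
    [[0, 0, 20], [0, 0, 0]],
    [[0, 0, 25], [0, 0, 0]],
    [[0, 0, 25], [0, 0, 0]],
    [[0, 0, 10], [0, 0, 0]],
    [[0, 0, 0], [0, 0, 0]],
    [[0, 0, 0], [0, 0, 0]],
    [[0, 0, 0], [0, 0, 0]],
  ],
)

```text
clock: 9.75
tcp_pos: [0.4383, 0.4183, 0.2118]
tcp_rot: [[0.515, 0.857, -0.001], [0.857, -0.515, -0.001], [-0.002, -0.0, -1.0]]
wrist_force: [-0.4, -0.2, -0.2]
opening: -0.0004
gripper_force: 0.0
```

```bash
python3 - <<'E'
from h import *
f=lambda x:cv2.resize(x[:,:,::-1],(400,300))
cv2.imwrite('pics/c3.png',np.hstack([f(imaging.camera('top')[90:270,100:340]),f(imaging.camera('wrist'))]))
E
```

```text
(no output)
```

View pics/c3.png

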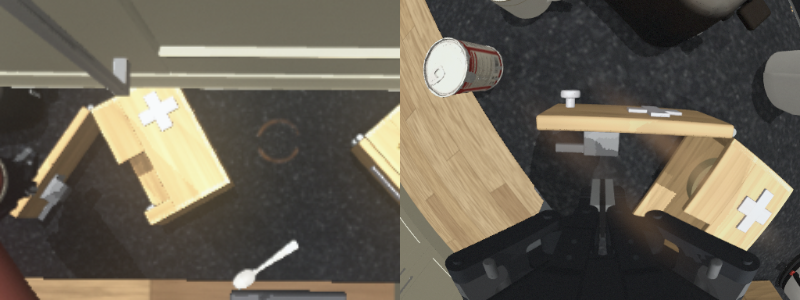

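The door stands open about 60°, the tab is free, and the fingers are well clear above it. I'll hand in.

```bash
python3 -c "
from station import env
print(env.hand_in())"
```

```text
the job is handed in; nothing more can be done
None
```

The first-aid cupboard's door stands open at about 60° with its catch let go and the arm clear of it; I never went near the other cupboard, and the job is handed in (no verdict was returned).

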